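Lower the stabiliser leg of the guitar cradle with its crank

ROBOT

A 6-joint arm with a two-finger parallel gripper is mounted at the origin on the work surface. World frame = base frame: x ahead of the robot, y to its left, z up, the work surface at z = 0. Lengths are in m, angles in rad, forces in N, time in s.
With the tool pointing down it reaches from about 0.375 to 0.9 m from the base axis. Payload 3.1 kg.
Tool frame: the origin (TCP) lies on the centre line of the jaws, within the pads' length; the fingertips stand robot.tip_reach ahead of it and the grasp point (between the pads) lies 8 mm behind it (robot.tip_reach is the distance from the TCP to the fingertips, in m); z points along the fingers, y is the line along which they close (so a half turn about z gives the same grasp; the last joint's range is limited). The gripper opens to 87 mm and grips with 3 to 60 N. Pads are 19 mm wide; open, the fingers measure 117 mm over their backs; the gripper's body (75 mm by 190 mm) begins 51 mm behind the grasp point.
Start: joints at [1.137, 0.527, 1.433, -0, 1.181, -0.178], TCP at [0.157, 0.605, 0.234] pointing down, gripper open.
Joint ranges: [-3.08, 3.08], [-0.75, 2.2], [0.22, 2.44], [-1.43, 4.57], [0, 2.65], [-2.85, 2.85]. Speed limits (rad/s): [2.79, 2.79, 3.14, 3.14, 3.14, 3.14].

INTERFACE

Orientations are given as a unit quaternion [x, y, z, w].
In Python, from rig import robot gives the robot as it stands.
- The arm moves only by the tool jog_arm, never from a script. Its argument "motion" is one flat list of numbers, 7 for each row, row after row: the shift along the tool's x, y, z scaled (see below), then the turn, a rotation vector about the tool's x, y, z scaled (see below), then the gripper's target within -1 to 1 (shut at 1, half-way at 0, fully open at -1). In form: [x, y, z, rx, ry, rz, hand, x, y, z, rx, ry, rz, hand, ...]. A call has 1 to 12 rows; each row shifts and turns the commanded pose from where the row before left it, along the tool's axes as they then stand; what a row does not reach is not made up. The controller multiplies each number of a shift by 4 cm and each number of a turn by 4 degrees. A row lasts 1/8 s, in which the tool goes at most 62.5 mm and 10.7 degrees, less where a joint would pass 70% of its speed; a pose out of reach is approached as far as the arm can. A call with a number of a shift or a turn outside -1 to 1 is refused whole. A call with a gripper value outside its range is refused whole. The fingers move at their own pace and stop on an object; "grip_force" is the grip in N (left out, the last holds). Time passes only in rows, so rows that do not move let the fingers close. It gives the time, the measured TCP pose, the force, the opening and the grip force at its end, in the units of the state.
- robot.get_obs(): the state, without advancing time (a new reading comes with each control period).
- robot.camera(name): name is "side" or "top" or "wrist"; returns the picture (420x560x3 uint8, blue, green, red); there is no depth.
- robot.calibration(name): a dict with "fx", "fy", "cx", "cy" (pixels), "dist_coeffs" ([k1, k2, p1, p2, k3] as OpenCV has them; the pictures are not rectified), "R" (3x3) and "t" (3): a world point X has camera coordinates R X + t; the wrist camera has in their place "T_tool_cam" (4x4, takes a point from camera to tool coordinates, whose origin is the TCP and whose axes are the flange's). Camera axes: x right, y down, z forward; pixel columns grow to the right and rows downward; lengths in m; the calibration is good to about 2 mm. A picture is of the moment at which its call begins: read the wrist's pose just before it. calibration takes no time and is no camera call.
- robot.hand_in(): hands the job in; it is judged then, once.
The state is a dict: "time": time; "q": joint angles; "joint_velocities": joint speeds; "joint_torque": joint torques, N m; "position": TCP position; "tool_rot": TCP orientation; "ft_force": force on the tool from outside, world axes, zero at the start; "moment": the same for the moment, N m; "grip_width": finger opening in m; "grip_force": force on a finger pad.
Only numpy, scipy, OpenCV 4.12 (cv2) and the standard library are available. Lean on these libraries where they do the work, as an engineer would, in place of code of your own. Each camera call takes 0.05 s, during which the arm holds its last target. There are 200 camera calls.

TASK

Pick up the loose crank by the red boss over its hub, set it fully home on the square spindle of the cradle's jack and let go of it. Then take it by its orange turning knob and crank clockwise (seen from above) until the leg's foot stands firmly on the block below, which you feel as the crank load rising to between two and three times what it takes running free; stop there without forcing it. Leave the crank on the spindle, let go, and leave everything else on the bench where it is.

Things in the scene. Friction and masses are not known exactly. Their poses are not given: they have to be found in the camera images.
- crank_grip (a point): Centre of the loose crank's red square boss: 26 x 26 mm, 40 mm tall, flats along the crank's x and y; on the hub axis, 50 mm above the crank's underside. x points along the arm to the knob, z up. Grip it across the arm (along y) so the fingers clear knob and counterweight. Below it is the steel hub, 46 x 46 x 30 mm. The crank (about 0.55 kg) balances here and lies flat on the bench, socket down.
- crank: The same crank; origin on the hub axis at the underside; z up, x to the knob. Open below: a square socket 31 x 31 mm, 22 mm deep. The arm to the knob is 22 mm wide, its top 22 mm above the underside; opposite it is a round counterweight (radius 16 mm, 30 mm high, 60 mm from the axis).
- knob_mid (a point): Centre of the crank's orange knob, an upright round grip 24 mm across and 48 mm tall that turns freely on its pin, so it can be held with a constant gripper direction as it goes round. It stands 70 mm from the hub axis (crank's +x) and spans 24 to 72 mm above the crank's underside; this point is 48 mm above it.
- crank_knob: The same knob; origin at its bottom on its axis, 24 mm above the crank's underside.
- spindle_seat (a point): Top centre of the round steel flange (62 mm across) of the jack's upright spindle, 172 mm above the bench; the seated crank's underside rests on it. On it a brass square, 28 x 28 mm, 18 mm tall, its top 5 mm narrowed to 24 mm. x, y along the flats: the crank fits at any of four quarter turns, 1.5 mm play a side (6 degrees of free turn). Blue gear housing below, on a grey cradle with a guitar neck.
- spindle (a joint): Turn of the spindle, rad, 0 at the start, growing clockwise seen from above; lowers the leg 4 mm per rad. Running free it takes 0.22 N m, about 3 N at the knob. The foot meets the block after 5 to 13 rad, different each time; then the load at the knob rises about 1.8 N per rad. Firm: about 8 N at the knob (foot load 90 N; 35 N is the least, over 180 N is forced). Friction holds it when released.
- jack_leg: Steel leg in a guide tube, 125 mm from the spindle axis (tube top 8 mm above the flange), with a springy rubber foot (54 mm across, 8 N/mm). Origin on its axis, 100 mm above the bench at the start; it goes down with the leg; the unloaded foot's underside is 33 mm below it. A cork-topped wooden block lies below; its height is not given and differs each time.
- oil_bottle_mid (a point): Middle of an amber oil bottle, radius 32 mm, 130 mm tall. Leave alone.
- glue_jar_mid (a point): Middle of a white glue jar with blue cap, radius 32 mm, 90 mm tall. Leave alone.
- bowl_mid (a point): Middle of a small wooden bowl, radius 42 mm, 40 mm tall. Leave alone.
- red_scraper: Flat scraper with red handle, 160 mm long, lying on the bench, origin under its middle, x along it. Leave alone.
- blue_scraper: Flat scraper with blue handle, 160 mm long, lying on the bench, origin under its middle, x along it. Leave alone.
- screwdriver: Screwdriver with yellow handle, 180 mm long, lying on the bench, origin under its middle, x along it. Leave alone.
Not all that is in view belongs to the job. Of the things that look like the crank, the middle-sized one is meant.

How it is judged:
On the way, in this order (a step that is already met when the one before it is completed fails the run):
1. the crank sits fully home on the spindle, level and let go (horizontal distance between crank and spindle_seat below 0.006 m and z of crank in the frame of spindle_seat below 0.004 m and angle between crank's own z axis and vertical below 0.09 rad and contact force between the fingers and crank below 0.3 N), for 0.2 s.
2. the crank is turned clockwise by its knob, held in the fingers (value of joint spindle above 1.5 rad and contact force between the fingers and crank_knob above 1 N), for 0.05 s.
3. the foot stands firmly on the block (contact force between jack_leg and anything else above 35 N), for 0.2 s.
At the end, for the whole second after the job is handed in: The foot presses on the block with more than 35 N, the spindle is at rest, and the released crank is still fully home on the spindle: within 6 mm of its axis, less than 4 mm above the flange, tilted under 0.09 rad (horizontal distance between crank and spindle_seat below 0.006 m and z of crank in the frame of spindle_seat below 0.004 m and angle between crank's own z axis and vertical below 0.09 rad and contact force between jack_leg and anything else above 35 N and velocity of joint spindle between -0.1 and 0.1 rad/s); the robot touches nothing.
It fails at once if the jack is forced: the foot presses with more than 180 N (contact force between jack_leg and anything else above 180 N).
It fails at once if a bystander (bottle, jar, bowl, scraper or screwdriver) is moved more than 30 mm (distance of any of oil_bottle_mid, glue_jar_mid, bowl_mid, red_scraper, blue_scraper, screwdriver from where it was at the start of the episode above 0.03 m).
It also fails if it takes over 72 s, if anything falls off the work surface, if the arm or the gripper's body presses on something with over 40 N, if the wrist force passes 120 N, or if a joint passes its speed limit or range.

## Working session

There is one attempt and no reset: what is moved stays moved. The work goes in short steps, Python scripts to look and compute and a tool call to move; the robot and the scene stay as the last step left them, time stands still between calls to the robot, and variables do not carry over. Pictures are saved under pics/ and viewed, at most 10 in all, crops included, and the job is handed in when it is done.

Besides the shell and the picture viewer there is one more tool, called as name(argument=value, ...), one argument or row to a line, values as JSON. jog_arm: Moves the arm, as the interface text tells. Shifts and turns lie within -1 to 1; 1 stands for 4 cm of shift or 4 degrees of turn. Its arguments: {"type":"object","properties":{"motion":{"type":"array","items":{"type":"number"}},"grip_force":{"type":"number"}},"required":["motion"]}

```bash
ls; mkdir -p pics
python3 - <<'E'
from rig import robot
import cv2, numpy as np
o=robot.get_obs(); print(o); print(robot.tip_reach)
for n in ("side","top"):
    cv2.imwrite(f"pics/{n}0.png",robot.camera(n)); c=robot.calibration(n); print(n,c)
print(robot.calibration("wrist"))
E
```

```text
pics
{'time': 0.0, 'q': array([ 1.13751478e+00,  5.28463593e-01,  1.43391858e+00, -2.70132076e-05,
        1.18139611e+00, -1.78490540e-01]), 'joint_velocities': array([ 0.00218519,  0.00267178,  0.0005509 ,  0.00030036, -0.00162141,
       -0.00129621]), 'joint_torque': array([ 1.81889891e-04, -4.40026259e+01, -1.76598483e+01,  6.34381059e-02,
        5.80447877e-02, -1.30965559e-04]), 'position': array([0.1571927 , 0.60416527, 0.23256802]), 'tool_rot': array([ 1.27046011e-01,  9.91896223e-01, -1.04584799e-03, -3.17178191e-04]), 'ft_force': array([-0.0998409 , -0.01126088,  0.04768135]), 'moment': array([0.01961735, 0.0011638 , 0.05151414]), 'grip_force': 0.0, 'grip_width': 0.0869342837467171}
0.011
side {'fx': 416.9312730635895, 'fy': 416.9312730635895, 'cx': 280.7157872222552, 'cy': 202.9787740270456, 'dist_coeffs': array([-0.03114448,  0.        ,  0.        ,  0.        ,  0.        ]), 'R': array([[ 0.98919252,  0.1448961 , -0.0224337 ],
       [ 0.06075301, -0.54429678, -0.83668996],
       [-0.13344371,  0.82628454, -0.54721718]]), 't': array([-0.49254256, -0.04586022,  1.670
[... 284 characters left out ...]
677351e-01, -2.60304755e-02, -1.83487431e-01],
       [ 1.83562061e-01, -4.86614699e-04, -9.83008003e-01]]), 't': array([-0.24171494,  0.51091956,  1.26402837])}
{'fx': 311.796721728554, 'fy': 311.796721728554, 'cx': 279.29576333278635, 'cy': 213.723783838283, 'dist_coeffs': array([0.00576133, 0.        , 0.        , 0.        , 0.        ]), 'T_tool_cam': array([[ 6.10058599e-04, -9.67208296e-01, -2.53983741e-01,
         6.88341227e-02],
       [ 9.99999322e-01,  3.38031781e-04,  1.11468176e-03,
        -1.73548792e-05],
       [-9.92274865e-04, -2.53984249e-01,  9.67207846e-01,
        -1.51489178e-01],
       [ 0.00000000e+00,  0.00000000e+00,  0.00000000e+00,
         1.00000000e+00]])}
```

View pics/top0.png

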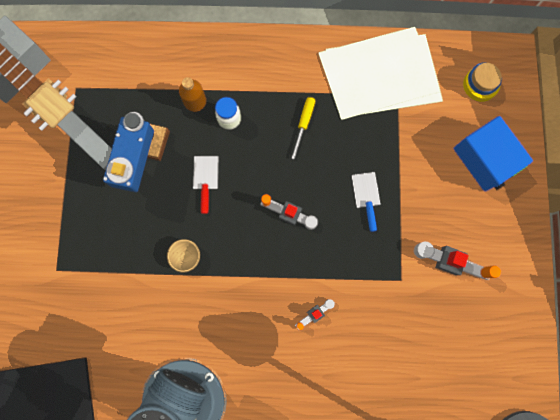

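View pics/side0.png

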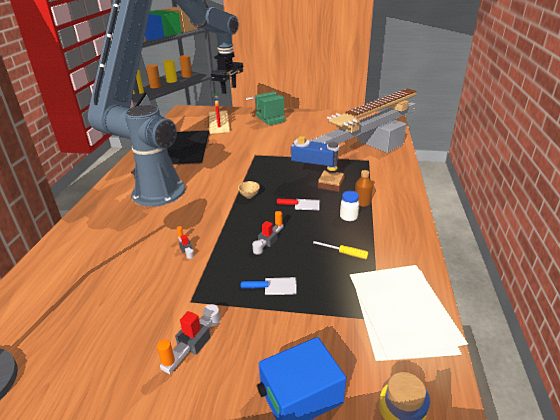

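The top view has three crank-like things: a middle one on the mat (boss 291,210; knob 266,201), a large one (boss 458,259; knob 494,271) and a small one (boss 317,314; knob 300,326). By the description I take the one on the mat, and I'll check it by measured size and a crop. The jack's brass square is at (118,169) and the leg tube at (133,121).

```bash
cat > h.py <<'E'
import cv2, numpy as np
from scipy.spatial.transform import Rotation as Ro
from rig import robot
def cam(n):
    c=robot.calibration(n); K=np.array([[c['fx'],0,c['cx']],[0,c['fy'],c['cy']],[0,0,1]]); 
    if n=='wrist':
        o=robot.get_obs(); T=np.eye(4); T[:3,:3]=Ro.from_quat(o['tool_rot']).as_matrix(); T[:3,3]=o['position']
        T=T@c['T_tool_cam']; R=T[:3,:3].T; t=-R@T[:3,3]
    else: R,t=np.array(c['R']),np.array(c['t'])
    return K,np.array(c['dist_coeffs']),R,t
def ray(C,uv):
    K,d,R,t=C; p=cv2.undistortPoints(np.array([[uv]],float),K,d)[0,0]
    return -R.T@t, R.T@np.array([p[0],p[1],1])
def plane(C,uv,z):
    o,v=ray(C,uv); return o+v*(z-o[2])/v[2]
def proj(C,X):
    K,d,R,t=C; return cv2.projectPoints(np.array([X],float),cv2.Rodrigues(R)[0],t,K,d)[0][0,0]
def two(C1,u1,C2,u2):
    o1,v1=ray(C1,u1);o2,v2=ray(C2,u2)
    A=np.stack([v1,-v2],1); s=np.linalg.lstsq(A,o2-o1,rcond=None)[0]
    a,b=o1+s[0]*v1,o2+s[1]*v2; return (a+b)/2,np.linalg.norm(a-b)
def blobs(im,lo,hi,amin=20,box=None):
    h=cv2.cvtColor(im,cv2.COLOR_BGR2HSV); m=cv2.inRange(h,np.array(lo),np.array(hi))
    if box: k=np.zeros_like(m); x0,y0,x1,y1=box; k[y0:y1,x0:x1]=255; m&=k
    n,l,s,c=cv2.connectedComponentsWithStats(m)
    return [(c[i].round(1).tolist(),int(s[i,4]),s[i,:4].tolist(),l==i) for i in range(1,n) if s[i,4]>=amin]
E
python3 - <<'E'
from h import *
t=cv2.imread('pics/top0.png');s=cv2.imread('pics/side0.png');C=cam('top');S=cam('side')
for nm,lo,hi in (('red',(0,190,90),(5,255,255)),('orange',(8,190,150),(16,255,255)),('brass',(17,120,120),(28,255,255))):
    for n,im,c,z in (('top',t,C,.07),('side',s,S,.07)):
        for b in blobs(im,lo,hi,12 if nm!='brass' else 60): print(nm,n,b[:3],plane(c,b[0],.19 if nm=='brass' else z)[:2].round(3))
a=cv2.resize(t[150:260,230:350],None,fx=4,fy=4,interpolation=cv2.INTER_CUBIC)
b=cv2.resize(t[100:200,60:180],None,fx=4,fy=4.4,interpolation=cv2.INTER_CUBIC)
cv2.imwrite('pics/crop1.png',cv2.resize(np.hstack([a,b]),(800,367)))
E
```

```text
red top ([204.5, 199.3], 210, [201, 184, 8, 30]) [ 0.512 -0.04 ]
red top ([290.4, 210.6], 108, [285, 204, 12, 14]) [ 0.489 -0.261]
red top ([457.5, 258.9], 250, [447, 251, 21, 16]) [ 0.375 -0.688]
red top ([316.3, 314.0], 55, [312, 310, 10, 9]) [ 0.232 -0.331]
red side ([54.9, 71.6], 5869, [10, 0, 101, 153]) [-1.349  1.396]
red side ([217.4, 114.8], 52, [215, 106, 5, 21]) [0.069 0.66 ]
red side ([286.8, 201.4], 111, [277, 199, 21, 6]) [ 0.539 -0.122]
red side ([266.5, 228.2], 129, [262, 221, 10, 16]) [ 0.495 -0.284]
red side ([184.3, 239.3], 53, [181, 234, 7, 11]) [ 0.251 -0.371]
red side ([189.8, 324.0], 386, [180, 311, 21, 27]) [ 0.377 -0.691]
orange top ([196.3, 89.4], 141, [191, 80, 12, 19]) [ 0.812 -0.002]
orange top ([265.6, 199.5], 47, [261, 194, 10, 12]) [ 0.516 -0.197]
orange top ([492.1, 270.1], 55, [487, 265, 14, 13]) [ 0.349 -0.777]
orange top ([484.5, 269.8], 25, [481, 267, 7, 6]) [ 0.349 -0.757]
orange side ([183.9, 65.5], 136, [180, 56, 9, 21]) [-0.441  1.587]
orange side ([151.4, 75.7], 157, [147, 65, 11, 23]) [-0.579  1.326]
orange side ([363.3, 190.3], 284, [356, 17
[... 462 characters left out ...]
82, 78, 11, 11]) [ 0.777 -0.001]
brass top ([48.6, 103.4], 1050, [25, 80, 49, 48]) [0.718 0.339]
brass top ([306.5, 112.2], 263, [298, 97, 18, 33]) [ 0.709 -0.292]
brass top ([157.1, 139.7], 215, [149, 125, 16, 32]) [0.631 0.063]
brass top ([117.8, 168.7], 143, [111, 162, 15, 14]) [0.558 0.151]
brass top ([182.9, 255.2], 811, [167, 240, 33, 32]) [ 0.359 -0.015]
brass top ([495.6, 271.8], 67, [491, 267, 10, 10]) [ 0.338 -0.733]
brass side ([169.7, 70.6], 240, [163, 60, 14, 23]) [-0.315  1.032]
brass side ([139.2, 82.1], 91, [136, 70, 8, 24]) [-0.404  0.802]
brass side ([353.8, 251.7], 205, [339, 245, 30, 15]) [ 0.762 -0.515]
brass side ([385.1, 405.9], 266, [379, 384, 21, 36]) [ 0.815 -0.917]
```

View pics/crop1.png

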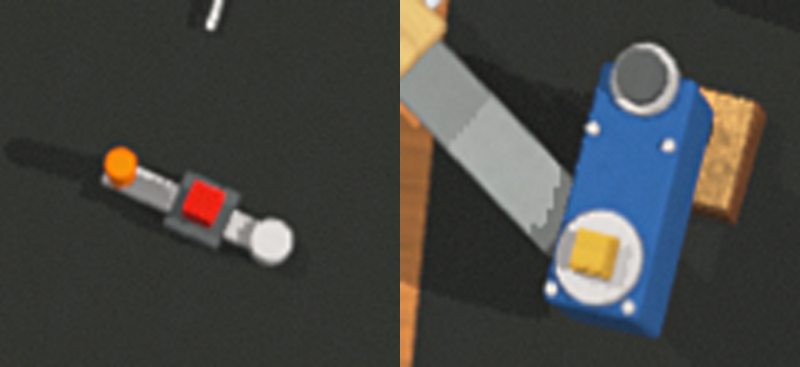

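The crop shows the mat crank: orange knob at crop (120,165), red boss (203,203) and white counterweight (272,242). Boss to knob measures 69 mm, which matches the specified 70 mm, so this is the right one. The jack's brass square is at crop (593,252), with the tube at (643,78).

```bash
cat >> h.py <<'E'
def yaw():
    y=Ro.from_quat(robot.get_obs()['tool_rot']).as_matrix()[:,1]; return np.degrees(np.arctan2(y[1],y[0]))
def plan(p,yw,n,hand=-1,start=None,y0=None):
    "rows from the present pose (or start) to p, tool-y yaw yw deg, tool down"
    o=robot.get_obs(); s=np.array(o['position'] if start is None else start); a=yaw() if y0 is None else y0
    d=(np.array(p)-s)/n; w=(yw-a)/n; out=[]
    for i in range(n):
        th=np.radians(a+w*i); y=np.array([np.cos(th),np.sin(th),0]); x=np.array([-y[1],y[0],0])
        out.append([d@x/.04,d@y/.04,-d[2]/.04,0,0,-w/4,hand])
    for r in out: print(', '.join(f'{v:.2f}' for v in r)+',')
E
python3 - <<'E'
from h import *
print(yaw()); plan([.40,.16,.29],30,12); print(); plan([.485,-.257,.20],-23,14,start=[.40,.16,.29],y0=30)
E
```

```text
75.40363545184984
-0.72, -0.77, -0.12, 0.00, 0.00, 0.95, -1.00,
-0.77, -0.72, -0.12, 0.00, 0.00, 0.95, -1.00,
-0.82, -0.67, -0.12, 0.00, 0.00, 0.95, -1.00,
-0.86, -0.61, -0.12, 0.00, 0.00, 0.95, -1.00,
-0.90, -0.55, -0.12, 0.00, 0.00, 0.95, -1.00,
-0.93, -0.49, -0.12, 0.00, 0.00, 0.95, -1.00,
-0.96, -0.43, -0.12, 0.00, 0.00, 0.95, -1.00,
-0.99, -0.37, -0.12, 0.00, 0.00, 0.95, -1.00,
-1.01, -0.30, -0.12, 0.00, 0.00, 0.95, -1.00,
-1.03, -0.23, -0.12, 0.00, 0.00, 0.95, -1.00,
-1.04, -0.16, -0.12, 0.00, 0.00, 0.95, -1.00,
-1.05, -0.09, -0.12, 0.00, 0.00, 0.95, -1.00,

-0.72, -0.24, 0.16, 0.00, 0.00, 0.95, -1.00,
-0.74, -0.19, 0.16, 0.00, 0.00, 0.95, -1.00,
-0.75, -0.14, 0.16, 0.00, 0.00, 0.95, -1.00,
-0.75, -0.09, 0.16, 0.00, 0.00, 0.95, -1.00,
-0.76, -0.04, 0.16, 0.00, 0.00, 0.95, -1.00,
-0.76, 0.01, 0.16, 0.00, 0.00, 0.95, -1.00,
-0.76, 0.06, 0.16, 0.00, 0.00, 0.95, -1.00,
-0.75, 0.11, 0.16, 0.00, 0.00, 0.95, -1.00,
-0.74, 0.16, 0.16, 0.00, 0.00, 0.95, -1.00,
-0.73, 0.20, 0.16, 0.00, 0.00, 0.95, -1.00,
-0.72, 0.25, 0.16, 0.00, 0.00, 0.95, -1.00,
-0.70, 0.30, 0.16, 0.00, 0.00, 0.95, -1.00,
-0.68, 0.34, 0.16, 0.00, 0.00, 0.95, -1.00,
-0.65, 0.39, 0.16, 0.00, 0.00, 0.95, -1.00,
```

jog_arm(
  motion=[-0.72, -0.77, -0.15, 0, 0, 0.95, -1, -0.77, -0.72, -0.15, 0, 0, 0.95, -1, -0.82, -0.67, -0.15, 0, 0, 0.95, -1, -0.86, -0.61, -0.15, 0, 0, 0.95, -1, -0.9, -0.55, -0.12, 0, 0, 0.95, -1, -0.93, -0.49, -0.12, 0, 0, 0.95, -1, -0.96, -0.43, -0.12, 0, 0, 0.95, -1, -0.98, -0.37, -0.12, 0, 0, 0.95, -1, -1, -0.3, -0.1, 0, 0, 0.95, -1, -1, -0.23, -0.1, 0, 0, 0.95, -1, -1, -0.16, -0.1, 0, 0, 0.95, -1, -1, -0.09, -0.1, 0, 0, 0.95, -1],
)

```text
time: 1.6
position: [0.3963, 0.1635, 0.2927]
tool_rot: [0.503, 0.865, -0.0, -0.0]
ft_force: [0.1, 0.0, 0.6]
grip_width: 0.087
grip_force: 0.0
```

jog_arm(
  motion=[-0.82, -0.28, 0.18, 0, 0, 1, -1, -0.85, -0.22, 0.18, 0, 0, 1, -1, -0.86, -0.16, 0.18, 0, 0, 1, -1, -0.87, -0.1, 0.18, 0, 0, 1, -1, -0.88, -0.05, 0.18, 0, 0, 1, -1, -0.88, 0.01, 0.18, 0, 0, 1, -1, -0.88, 0.07, 0.18, 0, 0, 1, -1, -0.88, 0.13, 0.18, 0, 0, 1, -1, -0.87, 0.19, 0.18, 0, 0, 1, -1, -0.86, 0.23, 0.18, 0, 0, 1, -1, -0.84, 0.29, 0.18, 0, 0, 1, -1, -0.82, 0.35, 0.18, 0, 0, 1, -1],
)

```text
time: 3.1
position: [0.4711, -0.253, 0.2057]
tool_rot: [0.811, 0.585, -0.0, -0.0]
ft_force: [-0.0, -0.2, 0.0]
grip_width: 0.0871
grip_force: 0.0
```

Run:
```python
from h import *
o=robot.get_obs(); print(o['position'].round(4),yaw(),o['joint_velocities'].round(3),o['time'])
plan([.489,-.261,.20],-23,3)
```

```text
[ 0.4711 -0.253   0.2057] -18.34034364718842 [-0.371  0.291 -0.342  0.001  0.046  0.183] 3.1
-0.02, 0.16, 0.05, 0.00, 0.00, 0.39, -1.00,
-0.01, 0.16, 0.05, 0.00, 0.00, 0.39, -1.00,
-0.01, 0.16, 0.05, 0.00, 0.00, 0.39, -1.00,
```

jog_arm(
  motion=[0, 0.16, 0.05, 0, 0, 0.3, -1, 0, 0.16, 0.05, 0, 0, 0.3, -1, 0, 0, 0, 0, 0, 0, -1],
)

```text
time: 3.48
position: [0.4836, -0.2551, 0.2022]
tool_rot: [0.822, 0.57, -0.0, -0.0]
ft_force: [-0.1, 0.4, -0.0]
grip_width: 0.0872
grip_force: 0.0
```

Run:
```python
from h import *
o=robot.get_obs(); print(o['position'].round(4),yaw(),o['joint_velocities'].round(3),o['time'])
C=cam('wrist'); im=robot.camera('wrist'); cv2.imwrite('pics/w1.png',im)
for nm,lo,hi,z in (('red',(0,190,60),(6,255,255),.07),('orange',(7,190,120),(16,255,255),.072)):
    for b in blobs(im,lo,hi,100): print(nm,b[:3],plane(C,b[0],z).round(4))
```

```text
[ 0.4836 -0.2551  0.2022] -20.511460238386302 [ 0.001 -0.013  0.012 -0.004  0.003 -0.007] 3.475
red ([288.6, 207.8], 821, [275, 192, 28, 34]) [ 0.4923 -0.2574  0.07  ]
```

View pics/w1.png

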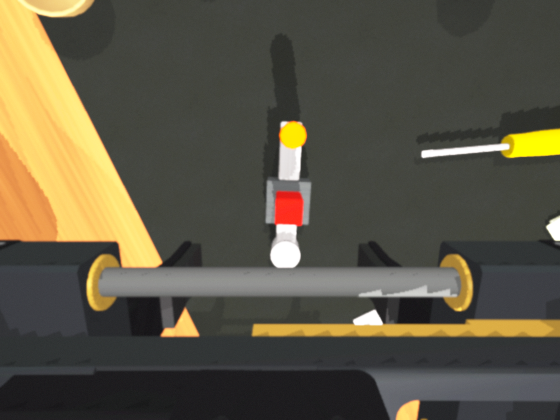

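The wrist view shows the knob at (292,134), the boss at (289,208) with its brighter top face in the lower part, and the counterweight at (285,254). The crank lies almost along the tool's x.

Run:
```python
from h import *
C=cam('wrist'); im=cv2.imread('pics/w1.png'); print(im[188:230:3,288].tolist())
hsv=cv2.cvtColor(im,cv2.COLOR_BGR2HSV)
m=cv2.inRange(hsv,(0,190,215),(8,255,255)); m[:185]=0;m[235:]=0
c=max(cv2.findContours(m,0,1)[0],key=cv2.contourArea); r=cv2.minAreaRect(c); print('bosstop',r)
P=plane(C,r[0],.07); print(P.round(4))
Q=np.array([plane(C,q,.07) for q in cv2.boxPoints(r)]); 
for i in range(4): e=Q[(i+1)%4]-Q[i]; print(np.linalg.norm(e[:2]).round(4),np.degrees(np.arctan2(e[1],e[0])).round(1))
k=cv2.inRange(hsv,(8,180,150),(26,255,255)); k[:110]=0;k[160:]=0;k[:,:260]=0;k[:,320:]=0
mo=cv2.moments(k,True); K=plane(C,(mo['m10']/mo['m00'],mo['m01']/mo['m00']),.070); 
print('knob',mo['m00'],K.round(4), np.linalg.norm((K-P)[:2]), np.degrees(np.arctan2(*(K-P)[[1,0]])))
w=cv2.inRange(hsv,(0,0,215),(180,40,255)); w[:232]=0;w[272:]=0;w[:,:265]=0;w[:,305:]=0
mo=cv2.moments(w,True); W=plane(C,(mo['m10']/mo['m00'],mo['m01']/mo['m00']),.03)
print('cw',mo['m00'],W.round(4),np.linalg.norm((W-P)[:2]),np.degrees(np.arctan2(*(P-W)[[1,0]])), np.degrees(np.arctan2(*(K-W)[[1,0]])))
```

```text
[[111, 111, 109], [71, 74, 184], [23, 27, 226], [23, 29, 230], [28, 45, 255], [30, 49, 255], [35, 48, 255], [31, 45, 255], [32, 46, 255], [33, 47, 255], [27, 43, 255], [27, 44, 255], [168, 173, 255], [254, 254, 255]]
bosstop ((288.5619812011719, 208.07080078125), (26.408044815063477, 32.527793884277344), 3.814074993133545)
[ 0.492  -0.2576  0.07  ]
0.0313 65.6
0.0244 -24.3
0.0313 -113.1
0.0251 155.6
knob 135.0 [ 0.5191 -0.1946  0.07  ] 0.06859331259230556 66.70270971634736
cw 823.0 [ 0.4699 -0.3112  0.03  ] 0.05806739611162791 67.60942418302821 67.11839070953884
```

Run:
```python
from h import *
plan([.491,-.260,.10],-22.9,3); plan([.491,-.260,.048],-22.9,2,start=[.491,-.26,.1],y0=-22.9)
```

```text
-0.02, 0.07, 0.85, 0.00, 0.00, 0.20, -1.00,
-0.02, 0.07, 0.85, 0.00, 0.00, 0.20, -1.00,
-0.02, 0.07, 0.85, 0.00, 0.00, 0.20, -1.00,
0.00, 0.00, 0.65, 0.00, 0.00, -0.00, -1.00,
0.00, 0.00, 0.65, 0.00, 0.00, -0.00, -1.00,
```

jog_arm(
  motion=[-0.02, 0.07, 0.85, 0, 0, 0.2, -1, -0.02, 0.07, 0.85, 0, 0, 0.2, -1, -0.02, 0.07, 0.85, 0, 0, 0.2, -1, 0, 0, 0.6, 0, 0, 0, -1, 0, 0, 0.5, 0, 0, 0, -1, 0, 0, 0.1, 0, 0, 0, -1, 0, 0, 0, 0, 0, 0, -1],
)

```text
time: 4.4
position: [0.4906, -0.2611, 0.0528]
tool_rot: [0.834, 0.552, 0.0, 0.0]
ft_force: [-1.2, -0.6, 0.5]
grip_width: 0.0869
grip_force: 0.0
```

jog_arm(
  motion=[0, 0, 0.1, 0, 0, 0, -1, 0, 0, 0, 0, 0, 0, 0.3, 0, 0, 0, 0, 0, 0, 0.6, 0, 0, 0, 0, 0, 0, 1, 0, 0, 0, 0, 0, 0, 1, 0, 0, 0, 0, 0, 0, 1, 0, 0, 0, 0, 0, 0, 1],
  grip_force=40,
)

```text
time: 5.28
position: [0.4904, -0.2615, 0.0483]
tool_rot: [0.834, 0.552, -0.0, -0.0]
ft_force: [-0.1, 0.2, -0.1]
grip_width: 0.0354
grip_force: 0.0
```

jog_arm(
  motion=[0, 0, 0, 0, 0, 0, 1, 0, 0, 0, 0, 0, 0, 1, 0, 0, 0, 0, 0, 0, 1, 0, 0, 0, 0, 0, 0, 1],
)

```text
time: 5.78
position: [0.4905, -0.2615, 0.0483]
tool_rot: [0.834, 0.552, 0.0, 0.0]
ft_force: [1.1, -0.0, -0.9]
grip_width: 0.0256
grip_force: 40.0
```

Run:
```python
from h import *
C=cam('top'); im=robot.camera('top'); cv2.imwrite('pics/top1.png',im)
hsv=cv2.cvtColor(im,cv2.COLOR_BGR2HSV)
m=cv2.inRange(hsv,(17,120,100),(30,255,255)); k=np.zeros_like(m);k[155:182,105:130]=255;m&=k
# brass, split off shaded sides by brightness
V=hsv[...,2][m>0]; print(np.percentile(V,[5,25,50,75,95]))
c=max(cv2.findContours(m,0,1)[0],key=cv2.contourArea); r=cv2.minAreaRect(c); print(r,plane(C,r[0],.187).round(4))
Q=np.array([plane(C,q,.187) for q in cv2.boxPoints(r)]); e=Q[1]-Q[0]; print(np.degrees(np.arctan2(e[1],e[0])))
f=cv2.inRange(hsv,(0,0,150),(180,60,255))|m; k[:]=0;k[150:192,100:140]=255; f&=k
c=max(cv2.findContours(f,0,1)[0],key=cv2.contourArea); h=cv2.convexHull(c); el=cv2.fitEllipse(h); print(el,plane(C,el[0],.172).round(4))
plan([.49,-.26,.17],-22.9,4,1); plan([.456,.14,.27],-22.9,12,1,start=[.49,-.2615,.17],y0=-22.9)
```

```text
Traceback (most recent call last):
IndexError: index 0 is out of bounds for axis 0 with size 0
```

Run:
```python
from h import *
C=cam('top'); im=cv2.imread('pics/top0.png')
hsv=cv2.cvtColor(im,cv2.COLOR_BGR2HSV)
m=cv2.inRange(hsv,(17,120,100),(30,255,255)); k=np.zeros_like(m);k[155:182,105:130]=255;m&=k
c=max(cv2.findContours(m,0,1)[0],key=cv2.contourArea); r=cv2.minAreaRect(c); print(r,plane(C,r[0],.187).round(4))
Q=np.array([plane(C,q,.187) for q in cv2.boxPoints(r)]); e=Q[1]-Q[0]; print(np.degrees(np.arctan2(e[1],e[0])))
f=cv2.inRange(hsv,(0,0,150),(180,60,255))|m; k[:]=0;k[150:192,100:140]=255; f&=k
c=max(cv2.findContours(f,0,1)[0],key=cv2.contourArea); h=cv2.convexHull(c); el=cv2.fitEllipse(h); print(el,plane(C,el[0],.172).round(4))
plan([.49,-.26,.17],-22.9,4,1); plan([.456,.14,.27],-22.9,12,1,start=[.49,-.2615,.17],y0=-22.9)
```

```text
((117.85295104980469, 168.58824157714844), (12.611852645874023, 11.399173736572266), 14.03624439239502) [0.5589 0.1522 0.187 ]
-8.85766045663434
((119.22811126708984, 169.7697296142578), (25.469205856323242, 26.36077880859375), 54.120384216308594) [0.5597 0.1535 0.172 ]
0.01, -0.01, -0.76, 0.00, 0.00, -0.01, 1.00,
0.01, -0.01, -0.76, 0.00, 0.00, -0.01, 1.00,
0.01, -0.01, -0.76, 0.00, 0.00, -0.01, 1.00,
0.01, -0.01, -0.76, 0.00, 0.00, -0.01, 1.00,
0.74, -0.39, -0.21, 0.00, 0.00, -0.00, 1.00,
0.74, -0.39, -0.21, 0.00, 0.00, -0.00, 1.00,
0.74, -0.39, -0.21, 0.00, 0.00, -0.00, 1.00,
0.74, -0.39, -0.21, 0.00, 0.00, -0.00, 1.00,
0.74, -0.39, -0.21, 0.00, 0.00, -0.00, 1.00,
0.74, -0.39, -0.21, 0.00, 0.00, -0.00, 1.00,
0.74, -0.39, -0.21, 0.00, 0.00, -0.00, 1.00,
0.74, -0.39, -0.21, 0.00, 0.00, -0.00, 1.00,
0.74, -0.39, -0.21, 0.00, 0.00, -0.00, 1.00,
0.74, -0.39, -0.21, 0.00, 0.00, -0.00, 1.00,
0.74, -0.39, -0.21, 0.00, 0.00, -0.00, 1.00,
0.74, -0.39, -0.21, 0.00, 0.00, -0.00, 1.00,
```

jog_arm(
  motion=[0, 0, -0.4, 0, 0, 0, 1, 0, 0, -0.76, 0, 0, 0, 1, 0, 0, -0.9, 0, 0, 0, 1, 0, 0, -0.9, 0, 0, 0, 1, 0.3, -0.2, -0.4, 0, 0, 0, 1, 0.74, -0.4, -0.3, 0, 0, 0, 1, 0.8, -0.4, -0.25, 0, 0, 0, 1, 0.8, -0.4, -0.25, 0, 0, 0, 1, 0.8, -0.4, -0.25, 0, 0, 0, 1, 0.8, -0.4, -0.2, 0, 0, 0, 1, 0.8, -0.4, -0.2, 0, 0, 0, 1, 0.8, -0.4, -0.2, 0, 0, 0, 1],
)

```text
time: 7.32
position: [0.4686, 0.0029, 0.2479]
tool_rot: [0.834, 0.552, -0.001, -0.002]
ft_force: [-0.3, 0.0, -6.9]
grip_width: 0.0258
grip_force: 40.0
```

jog_arm(
  motion=[0.8, -0.4, -0.2, 0, 0, -0.7, 1, 0.75, -0.4, -0.15, 0, 0, -0.7, 1, 0.75, -0.4, -0.1, 0, 0, -0.7, 1, 0.6, -0.4, 0, 0, 0, -0.7, 1, 0.3, -0.2, 0, 0, 0, -0.7, 1, 0, 0, 0, 0, 0, 0, 1, 0, 0, 0, 0, 0, 0, 1],
)

```text
time: 8.2
position: [0.4433, 0.1432, 0.2666]
tool_rot: [0.761, 0.649, -0.0, 0.0]
ft_force: [0.6, 0.4, -7.0]
grip_width: 0.0257
grip_force: 40.0
```

Run:
```python
from h import *
o=robot.get_obs(); print(o['position'].round(4),yaw(),o['joint_velocities'].round(3),o['time'],o['grip_width'],o['grip_force'])
C=cam('wrist'); im=robot.camera('wrist'); cv2.imwrite('pics/w2.png',im); print(proj(C,[.559,.1525,.19]))
```

```text
[0.4433 0.1432 0.2666] -9.040431087459089 [-0.011  0.001 -0.009  0.005  0.003 -0.   ] 8.2 0.025678981194092943 39.997450299561024
[431.16757611 190.23947476]
```

View pics/w2.png

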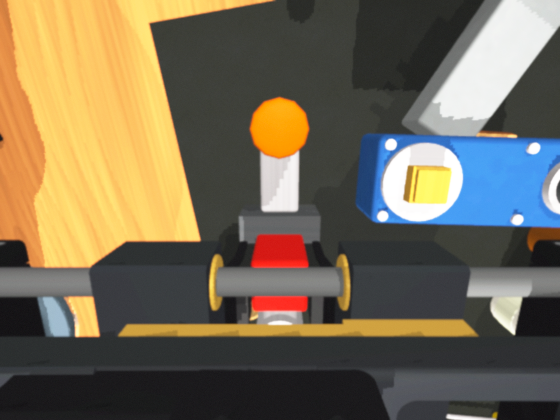

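The wrist view shows the brass square at about (430,185), the flange around (423,181) and the held knob at (279,127). The square is nearly aligned with the tool.

Run:
```python
from h import *
C=cam('wrist'); im=cv2.imread('pics/w2.png'); hsv=cv2.cvtColor(im,cv2.COLOR_BGR2HSV)
R=hsv[160:212,400:456]; m=cv2.inRange(hsv,(17,120,90),(32,255,255)); k=np.zeros_like(m);k[155:215,395:460]=255;m&=k
V=hsv[...,2]; print('V',hsv[185,400:458:3,2].tolist(),hsv[158:212:3,430,2].tolist())
for nm,thr in (('all',0),('bright',225)):
    mm=m&((V>thr)*255).astype(np.uint8); c=max(cv2.findContours(mm,0,1)[0],key=cv2.contourArea)
    r=cv2.minAreaRect(c); Q=np.array([plane(C,q,.19) for q in cv2.boxPoints(r)]); e=Q[1]-Q[0]
    print(nm,r,plane(C,r[0],.19).round(4),[np.linalg.norm(Q[i+1]-Q[i]).round(4) for i in (0,1)],np.degrees(np.arctan2(e[1],e[0])).round(2), cv2.boundingRect(c))
f=cv2.inRange(hsv,(0,0,150),(180,70,255))|m; k[:]=0;k[138:226,378:468]=255; f&=k
f=cv2.morphologyEx(f,cv2.MORPH_OPEN,np.ones((5,5)))
c=max(cv2.findContours(f,0,1)[0],key=cv2.contourArea); h=cv2.convexHull(c); el=cv2.fitEllipse(h)
print(el,plane(C,el[0],.172).round(4),.062*311.8/(el[1][0]))
# crank in hand: knob top
o=robot.get_obs(); kn=cv2.inRange(hsv,(5,180,120),(20,255,255));kn[:90]=0;kn[165:]=0;kn[:,:240]=0;kn[:,320:]=0
(u,v),rad=cv2.minEnclosingCircle(max(cv2.findContours(kn,0,1)[0],key=cv2.contourArea)); zt=o['position'][2]-.0483+.072
P=plane(C,(u,v),zt); T=Ro.from_quat(o['tool_rot']).as_matrix().T@(P-o['position']); print('knob',u,v,rad,P.round(4),'tool',T.round(4))
cv2.imwrite('pics/c2.png',cv2.resize(im[130:235,360:560],None,fx=4,fy=4,interpolation=cv2.INTER_CUBIC))
```

```text
V [253, 250, 169, 170, 255, 184, 255, 255, 255, 255, 255, 255, 255, 255, 255, 255, 255, 255, 255, 255] [237, 238, 239, 240, 252, 255, 255, 255, 255, 255, 255, 255, 255, 255, 255, 254, 253, 254]
all ((427.0, 184.0), (36.0, 46.0), 90.0) [0.5564 0.1575 0.19  ] [np.float64(0.0334), np.float64(0.027)] -9.09 (404, 166, 47, 37)
bright ((429.5, 184.0), (36.0, 41.0), 90.0) [0.5582 0.1572 0.19  ] [np.float64(0.0297), np.float64(0.027)] -9.09 (409, 166, 42, 37)
((421.3796691894531, 181.2977752685547), (76.08642578125, 84.00190734863281), 56.2114143371582) [0.5602 0.1561 0.172 ] 0.2540742294240334
knob 279.0 127.10638427734375 30.172840118408203 [0.4547 0.213  0.2903] tool [ 0.0708 -0.     -0.0237]
```

View pics/c2.png

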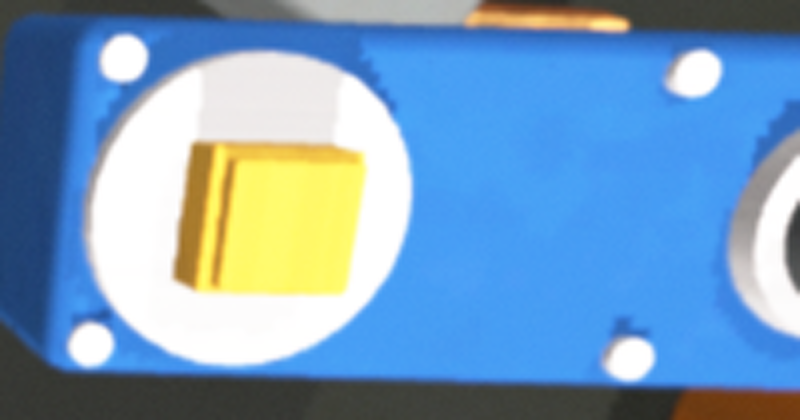

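The crop shows the brass top face with corners at about (233,157), (365,152), (345,288) and (218,286) in crop pixels.

Run:
```python
from h import *
C=cam('wrist'); o=robot.get_obs()
Q=np.array([plane(C,(360+(a+.5)/4-.5,130+(b+.5)/4-.5),.19) for a,b in ((233,157),(365,152),(345,288),(218,286))])
print(Q.mean(0).round(4))
for i in range(4): e=Q[(i+1)%4]-Q[i]; print(np.linalg.norm(e).round(4),np.degrees(np.arctan2(e[1],e[0])).round(1))
```

```text
[0.5601 0.1561 0.19  ]
0.0239 -6.9
0.0253 -99.5
0.0238 170.0
0.024 80.7
```

jog_arm(
  motion=[0.2, 0.7, 0, 0, 0, 0, 1, 0.2, 0.7, 0, 0, 0, 0, 1, 0.2, 0.7, 0, 0, 0, 0, 1, 0.16, 0.73, 0, 0, 0, 0, 1, 0, 0, 0, 0, 0, 0, 1, 0, 0, 0, 0, 0, 0, 1],
)

```text
time: 9.0
position: [0.559, 0.1552, 0.2659]
tool_rot: [0.761, 0.649, -0.001, -0.001]
ft_force: [-0.6, -0.1, -7.1]
grip_width: 0.0261
grip_force: 40.0
```

Run:
```python
from h import *
o=robot.get_obs(); print(o['position'].round(4),yaw(),o['time'],o['ft_force'],o['moment'])
plan([.56,.1553,.2400],-9,3,1)
```

```text
[0.559  0.1552 0.2659] -9.08515351690443 9.0 [-0.59023427 -0.10172371 -7.09833138] [-0.08462734  0.09112692  0.02394817]
0.00, 0.01, 0.22, 0.00, 0.00, -0.01, 1.00,
0.00, 0.01, 0.22, 0.00, 0.00, -0.01, 1.00,
0.00, 0.01, 0.22, 0.00, 0.00, -0.01, 1.00,
```

jog_arm(
  motion=[0, 0.02, 0.3, 0, 0, 0, 1, 0, 0.01, 0.3, 0, 0, 0, 1, 0, 0, 0.1, 0, 0, 0, 1, 0, 0, 0.1, 0, 0, 0, 1, 0, 0, 0, 0, 0, 0, 1],
)

```text
time: 9.62
position: [0.5608, 0.1561, 0.2345]
tool_rot: [0.76, 0.649, -0.0, -0.0]
ft_force: [0.4, 0.1, -7.2]
grip_width: 0.0254
grip_force: 40.0
```

jog_arm(
  motion=[-0.02, -0.015, 0.08, 0, 0, 0, 1, 0, 0, 0.08, 0, 0, 0, 1, 0, 0, 0.05, 0, 0, 0, 1, 0, 0, 0, 0, 0, 0, 1],
)

```text
time: 10.12
position: [0.5601, 0.1553, 0.2261]
tool_rot: [0.76, 0.649, -0.0, -0.0]
ft_force: [-0.2, -0.0, -6.4]
grip_width: 0.0257
grip_force: 40.0
```

jog_arm(
  motion=[0, 0, 0.06, 0, 0, 0, 1, 0, 0, 0.06, 0, 0, 0, 1, 0, 0, 0.03, 0, 0, 0, 1, 0, 0, 0, 0, 0, 0, 1],
)

```text
time: 10.62
position: [0.5602, 0.1553, 0.2203]
tool_rot: [0.76, 0.649, -0.0, -0.0]
ft_force: [0.1, -0.1, -6.4]
grip_width: 0.0258
grip_force: 40.0
```

jog_arm(
  motion=[0, 0, 0.03, 0, 0, 0, 1, 0, 0, 0.03, 0, 0, 0, 1, 0, 0, 0, 0, 0, 0, 1],
)

```text
time: 11.0
position: [0.5602, 0.1554, 0.2203]
tool_rot: [0.76, 0.65, 0.0, 0.0]
ft_force: [-4.0, -0.2, 7.1]
grip_width: 0.0256
grip_force: 40.0
```

jog_arm(
  motion=[0, 0, -0.03, 0, 0, 0, 0.3, 0, 0, 0, 0, 0, 0, -0.2, 0, 0, 0, 0, 0, 0, -0.4, 0, 0, 0, 0, 0, 0, -0.4, 0, 0, 0, 0, 0, 0, -0.4, 0, 0, -0.8, 0, 0, 0, -0.4, 0, 0, -0.8, 0, 0, 0, -0.4, 0, 0, 0, 0, 0, 0, -0.4],
)

```text
time: 12.0
position: [0.562, 0.1555, 0.2858]
tool_rot: [0.76, 0.649, 0.003, 0.002]
ft_force: [0.3, 0.9, -0.6]
grip_width: 0.0606
grip_force: 0.0
```

Run:
```python
from h import *
o=robot.get_obs(); print(o['position'].round(4),yaw(),o['time'],o['ft_force'].round(2),o['grip_width'])
C=cam('wrist'); im=robot.camera('wrist'); cv2.imwrite('pics/w3.png',im); hsv=cv2.cvtColor(im,cv2.COLOR_BGR2HSV)
kn=cv2.inRange(hsv,(5,180,120),(20,255,255));kn[:60]=0;kn[185:]=0;kn[:,:230]=0;kn[:,330:]=0
c=max(cv2.findContours(kn,0,1)[0],key=cv2.contourArea);(u,v),r=cv2.minEnclosingCircle(c)
print(u,v,r,plane(C,(u,v),.244).round(4), 'expected top radius px',12/1000*312/(o['position'][2]+.151-.244))
```

```text
[0.562  0.1555 0.2858] -8.994248111150103 12.0 [ 0.28  0.94 -0.64] 0.06057370846065573
272.5 127.5 19.91240692138672 [0.5697 0.227  0.244 ] expected top radius px 19.421785589749827
```

View pics/w3.png

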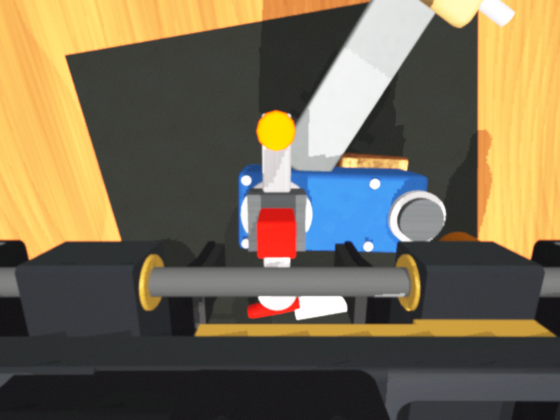

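The wrist view shows the crank level on the flange, with its knob at (276,130), boss (276,232) and counterweight (277,296). Next I take the knob.

jog_arm(
  motion=[0.9, -0.03, 0, 0, 0, 0, -0.4, 0.86, -0.03, 0, 0, 0, 0, -0.4, 0, 0, 0, 0, 0, 0, -0.4, 0, 0, 0.5, 0, 0, 0, -0.4, 0, 0, 0.6, 0, 0, 0, -0.4, 0, 0, 0.4, 0, 0, 0, -0.4, 0, 0, 0.2, 0, 0, 0, -0.4, 0, 0, 0, 0, 0, 0, -0.4],
)

```text
time: 13.05
position: [0.5687, 0.2249, 0.2146]
tool_rot: [0.76, 0.649, -0.001, -0.0]
ft_force: [-0.8, 0.4, -0.1]
grip_width: 0.0606
grip_force: 0.0
```

jog_arm(
  motion=[0, 0.05, 0, 0, 0, 0, 0.5, 0, 0, 0, 0, 0, 0, 0.8, 0, 0, 0, 0, 0, 0, 0.8, 0, 0, 0, 0, 0, 0, 0.8, 0, 0, 0, 0, 0, 0, 0.8, 0, 0, 0, 0, 0, 0, 0.8, 0, 0, 0, 0, 0, 0, 0.8],
  grip_force=30,
)

```text
time: 13.92
position: [0.5709, 0.225, 0.2153]
tool_rot: [0.76, 0.649, 0.0, 0.0]
ft_force: [-0.7, 0.5, 1.2]
grip_width: 0.0236
grip_force: 30.0
```

jog_arm(
  motion=[-0.06, 0.453, 0, 0, 0, 0, 0.8, -0.175, 0.422, 0, 0, 0, 0, 0.8, -0.278, 0.362, 0, 0, 0, 0, 0.8, -0.362, 0.278, 0, 0, 0, 0, 0.8, -0.422, 0.175, 0, 0, 0, 0, 0.8, -0.453, 0.06, 0, 0, 0, 0, 0.8],
)

```text
time: 14.68
position: [0.6298, 0.1434, 0.2153]
tool_rot: [0.761, 0.649, 0.001, 0.0]
ft_force: [0.2, 2.6, 2.4]
grip_width: 0.0235
grip_force: 30.0
```

```bash
cat >> h.py <<'E'
def crank(c=(.5602,.1562)):
    o=robot.get_obs(); d=o['position'][:2]-np.array(c); r=np.linalg.norm(d); u=d/r; cw=np.array([u[1],-u[0]])
    th=np.radians(yaw()); y=np.array([np.cos(th),np.sin(th)]); x=np.array([-y[1],y[0]])
    f=o['ft_force']; print('t',o['time'],'r',r.round(4),'phi',np.degrees(np.arctan2(d@y,d@x)).round(1),'z',o['position'][2].round(4),'resist',(-f[:2]@cw).round(2),'radial',(f[:2]@u).round(2),'fz',f[2].round(2),'yaw',yaw().round(2),'w',o['grip_width'])
E
python3 -c "
from h import *
crank()"
```

```text
t 14.675 r 0.0707 phi 91.4 z 0.2153 resist 2.56 radial -0.24 fz 2.35 yaw -9.04 w 0.023536862125291755
```

jog_arm(
  motion=[-0.453, -0.06, 0, 0, 0, 0, 0.8, -0.422, -0.175, 0, 0, 0, 0, 0.8, -0.362, -0.278, 0, 0, 0, 0, 0.8, -0.278, -0.362, 0, 0, 0, 0, 0.8, -0.175, -0.422, 0, 0, 0, 0, 0.8, -0.06, -0.453, 0, 0, 0, 0, 0.8, 0.06, -0.453, 0, 0, 0, 0, 0.8, 0.175, -0.422, 0, 0, 0, 0, 0.8, 0.278, -0.362, 0, 0, 0, 0, 0.8, 0.362, -0.278, 0, 0, 0, 0, 0.8, 0.422, -0.175, 0, 0, 0, 0, 0.8, 0.453, -0.06, 0, 0, 0, 0, 0.8],
)

```text
time: 16.18
position: [0.4903, 0.168, 0.2152]
tool_rot: [0.76, 0.65, -0.0, 0.0]
ft_force: [2.8, -3.3, 1.2]
grip_width: 0.0237
grip_force: 30.0
```

```bash
python3 -c "
from h import *
crank()"
```

```text
t 16.175 r 0.0709 phi -89.4 z 0.2152 resist 2.81 radial -3.35 fz 1.16 yaw -8.95 w 0.023742730407752165
```

jog_arm(
  motion=[0.453, 0.06, 0, 0, 0, 0, 0.8, 0.422, 0.175, 0, 0, 0, 0, 0.8, 0.362, 0.278, 0, 0, 0, 0, 0.8, 0.278, 0.362, 0, 0, 0, 0, 0.8, 0.175, 0.422, 0, 0, 0, 0, 0.8, 0.06, 0.453, 0, 0, 0, 0, 0.8],
)

```text
time: 16.92
position: [0.5702, 0.2255, 0.2148]
tool_rot: [0.76, 0.65, -0.002, -0.001]
ft_force: [-3.7, -4.8, 6.3]
grip_width: 0.023
grip_force: 30.0
```

```bash
python3 -c "
from h import *
crank()"
```

```text
t 16.925 r 0.0701 phi -0.7 z 0.2148 resist 2.98 radial -5.27 fz 6.27 yaw -8.95 w 0.022953746503737466
```

jog_arm(
  motion=[-0.06, 0.453, 0, 0, 0, 0, 0.8, -0.175, 0.422, 0, 0, 0, 0, 0.8, -0.278, 0.362, 0, 0, 0, 0, 0.8, -0.362, 0.278, 0, 0, 0, 0, 0.8, -0.422, 0.175, 0, 0, 0, 0, 0.8, -0.453, 0.06, 0, 0, 0, 0, 0.8],
)

```text
time: 17.68
position: [0.6301, 0.1463, 0.2152]
tool_rot: [0.76, 0.65, 0.002, -0.001]
ft_force: [0.5, 3.3, 4.3]
grip_width: 0.0232
grip_force: 30.0
```

```bash
python3 -c "
from h import *
crank()"
```

```text
t 17.675 r 0.0706 phi 89.1 z 0.2152 resist 3.39 radial 0.05 fz 4.26 yaw -8.98 w 0.023160412525533036
```

jog_arm(
  motion=[-0.453, -0.06, 0, 0, 0, 0, 0.8, -0.422, -0.175, 0, 0, 0, 0, 0.8, -0.362, -0.278, 0, 0, 0, 0, 0.8, -0.278, -0.362, 0, 0, 0, 0, 0.8, -0.175, -0.422, 0, 0, 0, 0, 0.8, -0.06, -0.453, 0, 0, 0, 0, 0.8],
)

```text
time: 18.42
position: [0.5502, 0.0856, 0.2154]
tool_rot: [0.761, 0.649, 0.002, 0.002]
ft_force: [7.5, 4.5, -2.9]
grip_width: 0.0233
grip_force: 30.0
```

```bash
python3 -c "
from h import *
crank()"
```

```text
t 18.425 r 0.0713 phi 179.0 z 0.2154 resist 6.83 radial -5.52 fz -2.89 yaw -9.08 w 0.02328805736499534
```

jog_arm(
  motion=[0.06, -0.453, 0, 0, 0, 0, 0.8, 0.175, -0.422, 0, 0, 0, 0, 0.8],
)

```text
time: 18.68
position: [0.5177, 0.0991, 0.2154]
tool_rot: [0.761, 0.649, 0.002, 0.004]
ft_force: [8.7, -0.4, -3.9]
grip_width: 0.0235
grip_force: 30.0
```

```bash
python3 -c "
from h import *
crank()"
```

```text
t 18.675 r 0.0711 phi -152.4 z 0.2154 resist 7.21 radial -4.83 fz -3.93 yaw -9.02 w 0.023503116031018626
```

jog_arm(
  motion=[0, 0, 0, 0, 0, 0, 0.8, 0, 0, 0, 0, 0, 0, 0.8],
)

```text
time: 18.92
position: [0.5158, 0.1006, 0.2152]
tool_rot: [0.761, 0.649, 0.0, 0.001]
ft_force: [3.5, 0.9, 1.5]
grip_width: 0.0232
grip_force: 30.0
```

```bash
python3 -c "
from h import *
crank()"
```

```text
t 18.925 r 0.0711 phi -150.4 z 0.2152 resist 2.19 radial -2.89 fz 1.47 yaw -9.02 w 0.023200640252091512
```

jog_arm(
  motion=[0.082, -0.129, 0, 0, 0, 0, 0.8, 0.093, -0.121, 0, 0, 0, 0, 0.8, 0.103, -0.113, 0, 0, 0, 0, 0.8],
)

```text
time: 19.3
position: [0.5047, 0.112, 0.2154]
tool_rot: [0.76, 0.65, -0.0, 0.003]
ft_force: [5.5, -5.1, 0.3]
grip_width: 0.0232
grip_force: 30.0
```

```bash
python3 -c "
from h import *
crank()"
```

```text
t 19.3 r 0.0709 phi -137.5 z 0.2154 resist 7.4 radial -1.15 fz 0.28 yaw -8.95 w 0.02322712077772398
```

jog_arm(
  motion=[0, 0, 0, 0, 0, 0, 0.4, 0, 0, 0, 0, 0, 0, 0, 0, 0, 0, 0, 0, 0, -0.3, 0, 0, 0, 0, 0, 0, -0.3, 0, 0, 0, 0, 0, 0, -0.3, 0, 0, -0.6, 0, 0, 0, -0.3, 0, 0, -0.9, 0, 0, 0, -0.3, 0, 0, -0.9, 0, 0, 0, -0.3, 0, 0, -0.9, 0, 0, 0, -0.3, 0, 0, 0, 0, 0, 0, -0.3],
)

```text
time: 20.55
position: [0.5041, 0.1149, 0.3497]
tool_rot: [0.76, 0.65, 0.002, 0.001]
ft_force: [-0.9, 0.1, -0.7]
grip_width: 0.0566
grip_force: 0.0
```

Run:
```python
from h import *
o=robot.get_obs(); print(o['position'].round(4),o['time'],o['ft_force'].round(2),o['grip_width'])
a=robot.camera('side')[110:220,240:420]; b=robot.camera('wrist')
cv2.imwrite('pics/end.png',np.hstack([cv2.resize(a,(400,300),interpolation=cv2.INTER_CUBIC),cv2.resize(b,(400,300))]))
```

```text
[0.5041 0.1149 0.3497] 20.55 [-0.92  0.13 -0.67] 0.056591845613488276
```

View pics/end.png

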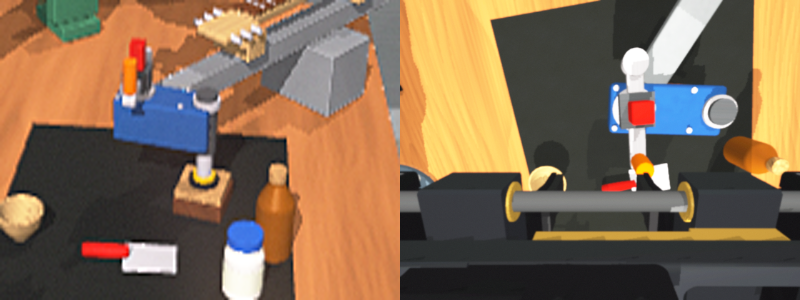

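The side view shows the foot on the block and the crank level. In the wrist view, though, the crank points to about φ=180° (knob at (643,165), boss at (640,112)) and not the 222° where I let go. I check whether it is still moving.

```bash
cat >> h.py <<'E'
def knobphi(c=(.5602,.1562),name=None):
    C=cam('wrist'); im=robot.camera('wrist'); hsv=cv2.cvtColor(im,cv2.COLOR_BGR2HSV)
    if name: cv2.imwrite(name,im)
    th=np.radians(yaw()); y=np.array([np.cos(th),np.sin(th)]); x=np.array([-y[1],y[0]])
    w=cv2.inRange(hsv,(0,0,225),(180,40,255)); b=[]
    for cc in cv2.findContours(w,0,1)[0]:
        (u,v),r=cv2.minEnclosingCircle(cc); P=plane(C,(u,v),.202)[:2]-c; a=cv2.contourArea(cc)
        if a>150 and .045<np.linalg.norm(P)<.075: print('cw?',round(u),round(v),round(r,1),a,'phi',(np.degrees(np.arctan2(P@y,P@x))+180)%360)
    k=cv2.inRange(hsv,(7,180,120),(26,255,255))
    for cc in cv2.findContours(k,0,1)[0]:
        (u,v),r=cv2.minEnclosingCircle(cc); P=plane(C,(u,v),.24)[:2]-c; a=cv2.contourArea(cc)
        if a>60 and .05<np.linalg.norm(P)<.095: print('knob?',round(u),round(v),round(r,1),a,np.linalg.norm(P).round(3),'phi',np.degrees(np.arctan2(P@y,P@x))%360)
E
python3 -c "
from h import *
knobphi()"
```

```text
cw? 333 98 32.0 1622.5 phi 176.5944584389698
knob? 340 232 18.7 664.0 0.065 phi 177.7599478427029
```

jog_arm(
  motion=[0, 0, 0, 0, 0, 0, -0.3, 0, 0, 0, 0, 0, 0, -0.3, 0, 0, 0, 0, 0, 0, -0.3, 0, 0, 0, 0, 0, 0, -0.3],
)

```text
time: 21.2
position: [0.5032, 0.1146, 0.347]
tool_rot: [0.76, 0.649, -0.0, -0.0]
ft_force: [-0.4, 1.0, 0.7]
grip_width: 0.0566
grip_force: 0.0
```

```bash
python3 -c "
from h import *
knobphi()"
```

```text
cw? 331 98 31.8 1624.5 phi 176.6212104516051
knob? 340 232 18.9 660.5 0.065 phi 177.0468595809701
```

The crank has been at rest since the last look. It sprang back about 40°, to the point where jack friction balances the foot load. From the load readings, contact came at about 433°. The crank now stands at about 537°, roughly 1.8 rad past contact, which gives a foot load near 58 N, well inside the 35–180 N band. Handing in.

```bash
python3 -c "
from rig import robot
print(robot.hand_in())"
```

```text
the job is handed in; nothing more can be done
None
```

The job is handed in at about 21 s, but `hand_in()` returned no verdict: the crank is home on the spindle and released, after cranking clockwise until the load was 7.4 N (about 2.6 times free). On letting go it sprang back about 40°, leaving an estimated 58 N on the foot (worked out from the readings, not measured directly), and I moved nothing else on the bench.

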